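# Make up the two serving trays at the stall

### The arm

A 7-joint arm with a two-finger parallel gripper is mounted at the origin on the work surface. World frame = base frame: x ahead of the robot, y to its left, z up, the work surface at z = 0. Lengths are in m, angles in degrees, forces in N, time in s.
With the tool pointing down it reaches from about 0.4 to 0.85 m from the base axis. Payload 10.4 kg.
Tool frame: the origin (TCP) lies between the finger pads; the fingertips stand 11 mm ahead of it and the grasp point (between the pads) lies 8 mm behind it; z points along the fingers, y is the direction in which the jaws open and shut (so a half turn about z gives the same grasp; the last joint's range is limited). The gripper opens to 87 mm and grips with 3 to 60 N. Pads are 19 mm wide; open, the fingers measure 117 mm over their backs; the gripper's body (75 mm by 190 mm) begins 51 mm behind the grasp point.
Start: joints at [73.82, 19.034, -3.707, 83.658, 1.238, 77.344, -5.071], TCP at [0.161, -0.604, 0.21] pointing down, gripper open.
Joint ranges: [-148.97, 148.97], [-28.65, 121.19], [-84.17, 76.75], [9.2, 138.47], [-72.65, 252.65], [3.7, 117.97], [-149.18, 149.18]. Speed limits (degrees/s): [127.2, 127.2, 159.86, 159.86, 180, 180, 180].

### API

Orientations are given as a 3x3 rotation matrix whose columns are the frame's x, y, z axes.
In Python, from bench import manip, effector, kinematics, optics, order, readout gives the robot as it stands. The module is installed in compiled form; this text tells all that it offers. Calls block until the motion is done:
- manip.reach(position, orientation): joint-space move of the TCP to a pose.
- manip.servo_line(position, rate=0.15, rot=None): straight line of the TCP; rot=None keeps the orientation; rate is the mean speed in m/s.
- manip.set_joints(angles): joint-space move.
- effector.ungrasp() and effector.clamp(effort=None): open the fingers fully, or close them until they stop; effort is the grip in N (None keeps the last).
- manip.wait(seconds).
- kinematics.solve_ik(position, orientation): joint angles nearest the present ones, or None.
- optics.snapshot(name): name is "side" or "top"; returns a dict with "pixels" (480x640x3 uint8, blue, green, red), "z_map" (480x640 float32, m along the optical axis (not along the pixel's ray), 0 where there is no reading), "fx", "fy", "cx", "cy" (pixels), "pose" (4x4, takes a point from camera to world coordinates). Camera axes: x right, y down, z forward; pixel columns grow to the right and rows downward; lengths in m; the calibration is good to about 2 mm. A picture is of the moment at which its call begins.
A pose or a line that the arm cannot do raises manip.Unreachable and nothing moves.
- order.finish_job(): hands the job in, once; it reports no verdict.
Readings, each from a call of its own:
- readout.read_time_s(): time.
- readout.read_qpos(): joint angles.
- readout.read_joint_velocities(): joint speeds.
- readout.read_tau(): joint torques, N m.
- readout.read_tcp_pos(): TCP position.
- readout.read_ee_rot(): TCP orientation.
- readout.read_ft_force(): force on the tool from outside, world axes, zero at the start.
- readout.read_wrist_torque(): the same for the moment, N m.
- readout.read_opening(): finger opening in m.
Only numpy, scipy, OpenCV 4.12 (cv2) and the standard library are available. Lean on these libraries where they do the work, as an engineer would, in place of code of your own. Each camera call takes 0.05 s, during which the arm holds its last target.

### The job

Make up the two serving trays from the stock in the middle of the table. In the three-place tray stand the short shaker in the place next to the handle, the jar of nuts in the middle and the square wooden box at the far end; in the two-place tray stand the low flat tin next to the handle and the tall shaker in the other place. Everything stays upright and ends flat on the floor of its place, and the open cup and the mortar are left where they are.

Things in the scene. Friction and masses are not known exactly. Their poses are not given: they have to be found in the camera images.
- tray_three: Shallow open steel tray, 246 x 86 mm, with three places in a row. Fixed. Walls and dividers 12 mm high, floor 3 mm thick; each place 78 x 80 mm inside. Brass loop handle, 26 mm long, on the -x end, roughly towards the robot. Origin: centre of the underside; x along the row, away from the handle; z up. Place centres (y = 0): x = -80 mm (next to the handle), 0 (middle), +80 mm (far from the handle).
- tray_two: The shorter shallow open steel tray, 166 x 86 mm, with two places in a row. Fixed. Walls and dividers 12 mm high, floor 3 mm thick; each place 78 x 80 mm inside. Brass loop handle, 26 mm long, on the -x end, roughly towards the robot. Origin: centre of the underside; x along the row, away from the handle; z up. Place centres (y = 0): x = -40 mm (next to the handle), +40 mm (far from the handle).
- tall_shaker: Tall upright steel shaker tin with dark sprinkling holes in its flat top: a plain cylinder, 50 mm across, 84 mm high, about 180 g. Origin: centre of the underside, z up.
- short_shaker: Short upright steel shaker tin with dark sprinkling holes in its flat top: a plain cylinder, 50 mm across, 52 mm high, about 120 g. Origin: centre of the underside, z up.
- flat_tin: Low round closed steel tin, no holes in its top (only a thin brown ring): a plain cylinder, 56 mm across, 38 mm high, about 130 g. Origin: centre of the underside, z up.
- nut_jar: Round pale grey glass jar with brown nuts showing through its side, closed: glass body 52 mm across and 50 mm high, on it a narrower dark steel cap 40 mm across and 16 mm high (66 mm in all), about 170 g. Origin: centre of the underside, z up.
- wood_box: Square closed wooden box, 48 x 48 mm, 46 mm high, with a small brass knob 12 mm across and 6 mm high on top, about 100 g. Origin: centre of the underside; x and y along its sides, z up.
- cup: Open empty steel cup, 56 mm across its rim, 45 mm high; it stands among the stock and is to be left there. Origin: centre of the underside, z up.
- mortar: Brass mortar, 58 mm across its rim, 45 mm high, with its pestle standing in it to 82 mm; it stands among the stock and is to be left there. Origin: centre of the underside, z up.
Mind the look-alikes: they are no part of the job. Leave any green or pink look-alike of the nut_jar alone. Of the things like the mortar, leave any that is orange; of the rest the larger one is meant.

How it is judged (in metres and radians):
At the end, for the whole second after the job is handed in: Each of the five stands in its own place: within 16 mm of the place's centre along and across the tray, underside less than 6 mm above the tray's underside, upright within 0.08 rad, at rest; cup and mortar upright within 0.15 rad and less than 30 mm from where they stood (x of short_shaker in the frame of tray_three between -0.096 and -0.064 m and y of short_shaker in the frame of tray_three between -0.016 and 0.016 m and z of short_shaker in the frame of tray_three between -0.001 and 0.006 m and angle between each of short_shaker, nut_jar, wood_box, flat_tin, tall_shaker's own z axis and vertical below 0.08 rad and linear speed of each of short_shaker, nut_jar, wood_box, flat_tin, tall_shaker below 0.02 m/s and x of nut_jar in the frame of tray_three between -0.016 and 0.016 m and y of nut_jar in the frame of tray_three between -0.016 and 0.016 m and z of nut_jar in the frame of tray_three between -0.001 and 0.006 m and x of wood_box in the frame of tray_three between 0.064 and 0.096 m and y of wood_box in the frame of tray_three between -0.016 and 0.016 m and z of wood_box in the frame of tray_three between -0.001 and 0.006 m and x of flat_tin in the frame of tray_two between -0.056 and -0.024 m and y of flat_tin in the frame of tray_two between -0.016 and 0.016 m and z of flat_tin in the frame of tray_two between -0.001 and 0.006 m and x of tall_shaker in the frame of tray_two between 0.024 and 0.056 m and y of tall_shaker in the frame of tray_two between -0.016 and 0.016 m and z of tall_shaker in the frame of tray_two between -0.001 and 0.006 m and distance of each of cup, mortar from where it was at the start of the episode below 0.03 m and angle between each of cup, mortar's own z axis and vertical below 0.15 rad); the robot touches nothing.
It fails at once if One of the five things to be placed is tipped over (angle between any of tall_shaker, short_shaker, flat_tin, nut_jar, wood_box's own z axis and vertical above 0.7 rad).
It fails at once if The cup or the mortar is pushed 30 mm or more from its place (distance of any of cup, mortar from where it was at the start of the episode above 0.03 m).
It also fails if it takes over 112 s, if anything falls off the work surface, if the arm or the gripper's body presses on something with over 40 N, if the wrist force passes 120 N, or if a joint passes its speed limit or range.

## Working session

There is one attempt and no reset: what is moved stays moved. The work goes in short steps, each a Python script; the robot and the scene stay as the last script left them, time stands still between calls to the robot, and variables do not carry over. Pictures are saved under pics/ and viewed, and the job is handed in when it is done.

```bash
mkdir -p pics
python3 - <<'E'
from bench import optics,readout
import cv2,numpy as np,pickle
for n in("side","top"):
    s=optics.snapshot(n); cv2.imwrite(f"pics/{n}0.png",s["pixels"]); pickle.dump(s,open(f"{n}0.pkl","wb"))
    print(n,s["fx"],s["fy"],s["cx"],s["cy"],np.round(s["pose"],3).tolist(), (s["z_map"]>0).mean())
print(readout.read_time_s(),np.round(readout.read_ee_rot(),3).tolist(),readout.read_opening())
E
```

```text
side 437.3750852977016 437.3750852977016 321.74689010114895 235.500749940001 [[0.703, -0.551, 0.45, 0.178], [-0.712, -0.545, 0.443, -0.354], [0.001, -0.631, -0.776, 0.657], [0.0, 0.0, 0.0, 1.0]] 0.99595703125
top 542.5332692913162 542.5332692913162 326.4507828884877 240.51913009038344 [[0.009, -0.998, 0.055, 0.471], [-0.999, -0.007, 0.032, -0.012], [-0.032, -0.055, -0.998, 0.973], [0.0, 0.0, 0.0, 1.0]] 0.996142578125
0.1 [[0.966, 0.257, -0.0], [0.257, -0.966, 0.001], [-0.0, -0.001, -1.0]] 0.0872384827959009
```

View pics/top0.png

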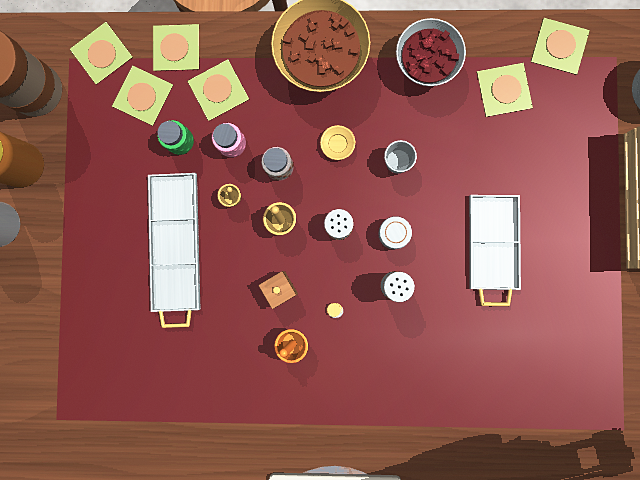

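View pics/side0.png

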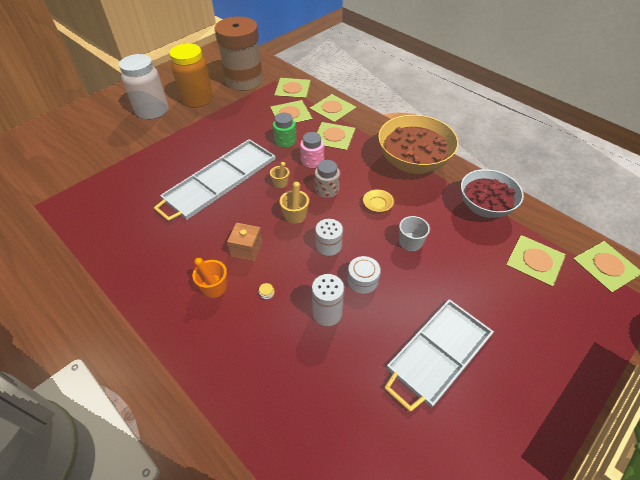

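The top view shows:
- **Trays:** tray_three is at (174,243) with its handle at (175,320). tray_two is at (495,242) with its handle at (495,298).
- **Stock:** short shaker (339,223), tall shaker (398,287), flat tin (396,233), box (277,290), cup (400,156).
- **Nut-jar candidates:** green (175,137), pink (228,140) and grey (277,163). The grey one with brown nuts is meant.
- **Mortars:** small brass (229,195), larger brass (279,219) and orange (291,346). The larger brass one is the mortar.

Next I'll measure these and confirm with an enlarged crop.

```bash
cat > vis.py <<'E'
import numpy as np,cv2
def cloud(s):
    v,u=np.mgrid[0:480,0:640]; z=s["z_map"]
    p=np.stack([(u-s["cx"])/s["fx"]*z,(v-s["cy"])/s["fy"]*z,z],-1)
    w=p@s["pose"][:3,:3].T+s["pose"][:3,3]; w[z==0]=np.nan; return w
def ray(s,px,h):
    px=np.atleast_2d(px).astype(float)
    d=np.c_[(px[:,0]-s["cx"])/s["fx"],(px[:,1]-s["cy"])/s["fy"],np.ones(len(px))]@s["pose"][:3,:3].T
    o=s["pose"][:3,3]; return o+d*((h-o[2])/d[:,2])[:,None]
E
python3 - <<'E'
import pickle,cv2,numpy as np
from vis import *
for n in("top","side"):
    s=pickle.load(open(n+"0.pkl","rb")); w=cloud(s)
    tab=w[...,2][(abs(w[...,2])<.008)]; print(n,"table",np.median(tab))
    reg=(w[...,0]>.25)&(w[...,0]<.75)&(abs(w[...,1])<.4)
    m=((w[...,2]>.02)&reg).astype(np.uint8)
    k,l,st,c=cv2.connectedComponentsWithStats(m)
    for i in range(1,k):
        if st[i,4]<40: continue
        q=w[l==i]; t=np.percentile(q[:,2],97); tm=(l==i)&(abs(w[...,2]-t)<.004)
        q=w[tm]; (cx,cy),r=cv2.minEnclosingCircle(q[:,:2].astype(np.float32))
        print(n,np.round(c[i]).astype(int),st[i,4],"h %.3f"%t,"xy %.4f %.4f r %.4f mean"%(cx,cy,r),np.round(q[:,:2].mean(0),4))
s=pickle.load(open("top0.pkl","rb"))["pixels"]; t=cv2.resize(s[110:370,140:430],None,fx=2,fy=2,interpolation=3)
cv2.imwrite("pics/crop0.png",t)
E
```

```text
top table 0.0010245475332294474
top [174 136] 844 h 0.069 xy 0.7051 0.2889 r 0.0201 mean [0.7047 0.2888]
top [228 139] 807 h 0.069 xy 0.7006 0.1937 r 0.0201 mean [0.7005 0.1934]
top [402 154] 373 h 0.048 xy 0.6691 -0.1074 r 0.0278 mean [ 0.6694 -0.1086]
top [277 162] 774 h 0.069 xy 0.6585 0.1061 r 0.0196 mean [0.6587 0.1059]
top [228 194] 266 h 0.058 xy 0.6078 0.1854 r 0.0045 mean [0.6083 0.1849]
top [278 217] 559 h 0.081 xy 0.5694 0.1035 r 0.0063 mean [0.571  0.1035]
top [338 224] 687 h 0.056 xy 0.5518 -0.0024 r 0.0249 mean [ 0.5518 -0.0026]
top [395 232] 841 h 0.042 xy 0.5381 -0.1003 r 0.0278 mean [ 0.5377 -0.0998]
top [277 289] 824 h 0.052 xy 0.4375 0.1027 r 0.0297 mean [0.4375 0.1022]
top [398 286] 796 h 0.087 xy 0.4463 -0.1016 r 0.0249 mean [ 0.4462 -0.1015]
top [290 347] 587 h 0.082 xy 0.3348 0.0863 r 0.0059 mean [0.3363 0.0863]
side table -0.0017736752967438818
side [284 126] 524 h 0.065 xy 0.7046 0.2863 r 0.0202 mean [0.7032 0.2862]
side [311 147] 574 h 0.065 xy 0.6995 0.1904 r 0.0214 mean [0.6986 0.1908]
side [327 175] 644 h 0.065 xy 0.6574 0.1048 r 0.0209 mean [0.657  0.1039]
side [280 172] 213 h 0.054 xy 0.6039 0.1818 r 0.0036 mean [0.606  0.1829]
side [294 201] 644 h 0.077 xy 0.5702 0.1011 r 0.0079 mean [0.5684 0.1002]
side [413 229] 530 h 0.044 xy 0.6688 -0.1091 r 0.0288 mean [ 0.6681 -0.1093]
side [328 233] 702 h 0.052 xy 0.5508 -0.0039 r 0.0255 mean [ 0.5494 -0.0045]
side [244 238] 796 h 0.048 xy 0.4362 0.0999 r 0.0305 mean [0.4362 0.1001]
side [363 271] 814 h 0.038 xy 0.5369 -0.1021 r 0.0280 mean [ 0.5361 -0.1024]
side [209 275] 815 h 0.077 xy 0.3342 0.0839 r 0.0068 mean [0.3342 0.0829]
side [327 296] 1262 h 0.083 xy 0.4449 -0.1033 r 0.0254 mean [ 0.4442 -0.1039]
```

View pics/crop0.png

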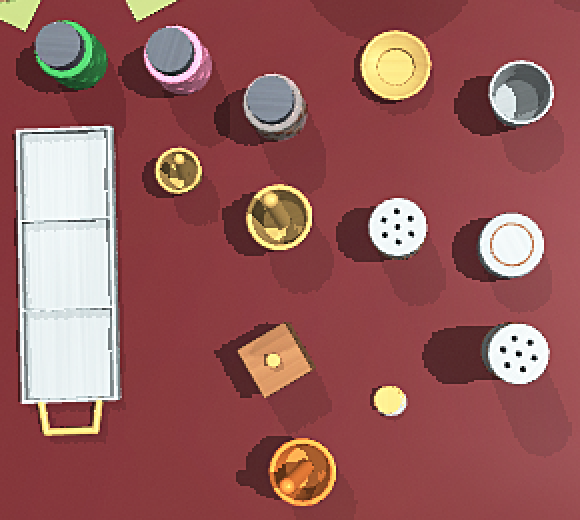

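Everything matches its stated height and size, and the two cameras agree to about 3 mm, so I'll average them. The crop confirms the grey nut jar at top-image pixel (277,163), the larger brass mortar at (279,219), the two holed shakers and the ringed tin. Trays and box yaw are next.

Run:
```python
import pickle,cv2,numpy as np
from vis import *
for n in("top","side"):
    s=pickle.load(open(n+"0.pkl","rb")); w=cloud(s)
    off=.001 if n=="top" else -.0018
    hsv=cv2.cvtColor(s["pixels"],cv2.COLOR_BGR2HSV)
    reg=(w[...,0]>.38)&(w[...,0]<.7)&(abs(w[...,1])>.2)&(abs(w[...,1])<.4)
    m=((hsv[...,1]<70)&(hsv[...,2]>60)&reg&(w[...,2]<.03)).astype(np.uint8)
    m=cv2.morphologyEx(m,cv2.MORPH_OPEN,np.ones((3,3)))
    k,l,st,c=cv2.connectedComponentsWithStats(m)
    for i in range(1,k):
        if st[i,4]<1500: continue
        cnt=cv2.findContours((l==i).astype(np.uint8),0,1)[0][0][:,0]
        h=cv2.convexHull(cnt)[:,0]
        q=ray(s,h,.012+off)[:,:2]
        r=cv2.minAreaRect((q*1000).astype(np.float32)); print(n,c[i].round(),np.round(r[0],1),np.round(r[1],1),round(r[2],1))
        # long-axis of points from cloud (median line)
    b=(abs(w[...,0]-.437)<.04)&(abs(w[...,1]-.101)<.04)&(abs(w[...,2]-.046-off)<.004)
    q=w[b]; r=cv2.minAreaRect((q[:,:2]*1000).astype(np.float32)); print("box",np.round(r[0],1),np.round(r[1],1),round(r[2],1))
```

```text
top [173. 242.] [520.4 292.9] [246.6  90.1] 2.7
top [494. 242.] [ 523.9 -276.1] [ 89. 166.] 89.7
box [437.6 102.4] [48.1 48.2] 30.9
side [217. 178.] [518.2 287.1] [250.6  97.6] 2.7
side [439. 351.] [ 521.3 -277.4] [ 91.2 171.8] 89.9
box [436.3 100.3] [49.2 48. ] 31.0
```

```bash
cat > rob.py <<'E'
import numpy as np
from bench import manip,effector,kinematics,optics,readout
def R(d):
    c,s=np.cos(np.radians(d)),np.sin(np.radians(d)); return np.array([[c,s,0],[s,-c,0],[0,0,-1.]])
T3=(np.array([.5205,.2935]),2.7); T2=(np.array([.523,-.277]),-.2)
ZH=.215
def place_xy(T,x): a=np.radians(T[1]); return T[0]+x*np.array([np.cos(a),np.sin(a)])
def pick(xy,yaw,tip):
    "tip: fingertip height above table"
    z=tip+.011
    manip.reach([*xy,ZH],R(yaw)); manip.servo_line([*xy,z],rate=.15)
    print("pre F",np.round(readout.read_ft_force(),1))
    effector.clamp(effort=25); print("open %.4f"%readout.read_opening())
    manip.servo_line([*xy,ZH],rate=.2)
    print("lift F",np.round(readout.read_ft_force(),1),"open %.4f"%readout.read_opening(),"t",readout.read_time_s())
def place(xy,yaw,tip):
    z=tip+.011+.003+.0015
    manip.reach([*xy,ZH],R(yaw)); manip.servo_line([*xy,.03+z],rate=.2); manip.servo_line([*xy,z],rate=.05)
    print("down F",np.round(readout.read_ft_force(),1),np.round(readout.read_tcp_pos(),4))
    effector.ungrasp(); manip.servo_line([*xy,ZH],rate=.2); print("t",readout.read_time_s())
E
python3 - <<'E'
from rob import *
for p,y in [((.4455,-.1025),0),((.537,-.101),0),((.551,-.0035),0),((.658,.105),0),((.437,.101),31)]+[(place_xy(T3,x),2.7) for x in(-.08,0,.08)]+[(place_xy(T2,x),-.2) for x in(-.04,.04)]:
    for z in(.028,ZH):
        q=kinematics.solve_ik([*p,z],R(y)); print(np.round(p,3),z,None if q is None else np.round(q))
pick((.4455,-.1025),0,.031)
E
```

```text
[ 0.446 -0.102] 0.028 [ 41.  13. -36. 118.  10.  52. -90.]
[ 0.446 -0.102] 0.215 [ 45.  -1. -37. 106.  -0.  75. -82.]
[ 0.537 -0.101] 0.028 [ 34.  23. -33. 105.  15.  56. -96.]
[ 0.537 -0.101] 0.215 [ 38.  12. -36.  94.   7.  77. -90.]
[ 0.551 -0.004] 0.028 [  34.   27.  -46.  104.   23.   58. -111.]
[ 0.551 -0.004] 0.215 [  38.   16.  -50.   93.   12.   77. -103.]
[0.658 0.105] 0.028 [  21.   42.  -50.   85.   34.   68. -124.]
[0.658 0.105] 0.215 [  25.   36.  -59.   74.   30.   86. -121.]
[0.437 0.101] 0.028 [ 34.  17. -57. 118.  17.  54. -92.]
[0.437 0.101] 0.215 [ 60.  -2. -76. 106.  -2.  75. -74.]
[0.441 0.29 ] 0.028 [  -2.   23.  -43.  108.   19.   56. -140.]
[0.441 0.29 ] 0.215 [ -45.    6.    8.   99.   -1.   75. -125.]
[0.52  0.294] 0.028 [  10.   39.  -58.   97.   36.   65. -145.]
[0.52  0.294] 0.215 [ -40.   15.    8.   88.   -2.   77. -120.]
[0.6   0.297] 0.028 [  -1.   40.  -42.   85.   28.   66. -135.]
[0.6   0.297] 0.215 [   0.   31.  -46.   74.   22.   84. -131.]
[ 0.483 -0.277] 0.028 [ 42.  22. -20. 104.   9.  55. -72.]
[ 0.483 -0.277] 0.215 [ 43.  12. -21.  93.   4.  76. -68.]
[ 0.563 -0.277] 0.028 [ 38.  30. -21.  93.  12.  59. -76.]
[ 0.563 -0.277] 0.215 [ 39.  21. -22.  82.   8.  79. -73.]
pre F [ 0.2  0.6 -0.1]
open 0.0494
lift F [ 0.4 -1.2 -2.2] open 0.0495 t 5.2167
```

Run:
```python
from rob import *
place(place_xy(T2,.04),-.2,.031)
pick((.537,-.101),0,.014)
place(place_xy(T2,-.04),-.2,.014)
import cv2
s=optics.snapshot("side"); cv2.imwrite("pics/s1.png",s["pixels"])
s=optics.snapshot("top"); cv2.imwrite("pics/t1.png",s["pixels"])
for p,y in [((.551,-.0035),180),((.658,.105),180),((.437,.101),211)]+[(place_xy(T3,x),182.7) for x in(-.08,0,.08)]:
    for z in(.028,ZH):
        q=kinematics.solve_ik([*p,z],R(y)); print(np.round(p,3),z,None if q is None else np.round(q))
```

```text
down F [ 0.1 -0.2 -2.3] [ 0.5631 -0.2771  0.0465]
t 9.5583
pre F [ 0.1 -0.2  0.8]
open 0.0004
lift F [-0.3 -0.2  0.4] open 0.0005 t 14.3417
down F [ 0.8 -0.   0.3] [ 0.4831 -0.2769  0.0296]
t 19.375
[ 0.551 -0.004] 0.028 [ 50.  42. -71. 103.  43.  68.  55.]
[ 0.551 -0.004] 0.215 [ 52.  24. -71.  92.  23.  81.  69.]
[0.658 0.105] 0.028 [ 32.  56. -72.  85.  53.  78.  46.]
[0.658 0.105] 0.215 [ 30.  42. -72.  74.  39.  90.  54.]
[0.437 0.101] 0.028 [ 44.  23. -70. 118.  26.  57.  81.]
[0.437 0.101] 0.215 [-86. -15.  60. 111.  14.  78.  91.]
[0.441 0.29 ] 0.028 [ 18.  38. -71. 107.  40.  65.  25.]
[0.441 0.29 ] 0.215 [ 22.  19. -71.  95.  18.  79.  41.]
[0.52  0.294] 0.028 [ 17.  48. -72.  96.  48.  72.  28.]
[0.52  0.294] 0.215 [ 17.  32. -71.  85.  30.  84.  38.]
[0.6   0.297] 0.028 [ 14.  56. -72.  84.  54.  78.  32.]
[0.6   0.297] 0.215 [ 12.  43. -72.  73.  40.  91.  40.]
```

View pics/s1.png

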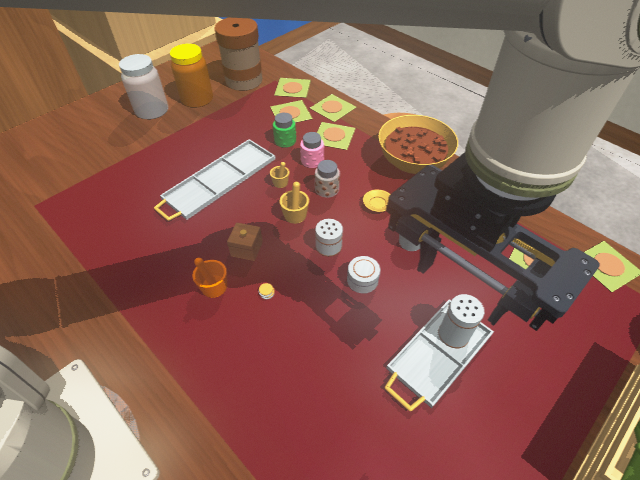

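View pics/t1.png

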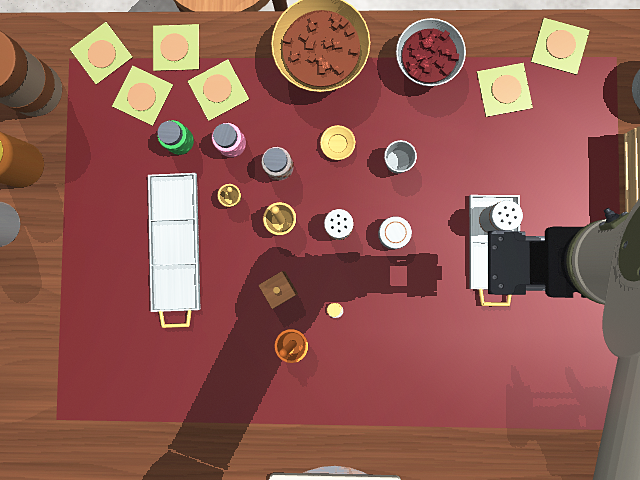

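The tall shaker stands in tray_two at (508,215) in the top view. The flat tin grasp closed on nothing, and the tin is still at (396,233). I'll repeat the descent with checks and look before clamping.

Run:
```python
from rob import *
import cv2
xy=(.537,-.101)
manip.reach([*xy,ZH],R(0)); print(readout.read_opening(),np.round(readout.read_tcp_pos(),4)); manip.servo_line([*xy,.026],rate=.15)
print(readout.read_opening(),np.round(readout.read_tcp_pos(),4),np.round(readout.read_ee_rot(),3).tolist(),np.round(readout.read_ft_force(),1))
s=optics.snapshot("side"); cv2.imwrite("pics/s2.png",cv2.resize(s["pixels"][130:380,200:520],None,fx=2.4,fy=2.4))
```

```text
0.08693265281042377 [ 0.5368 -0.1015  0.2146]
0.08705248690532778 [ 0.5376 -0.1011  0.0269] [[1.0, -0.0, 0.001], [-0.0, -1.0, -0.0], [0.001, 0.0, -1.0]] [ 0.5  0.6 -0. ]
```

View pics/s2.png

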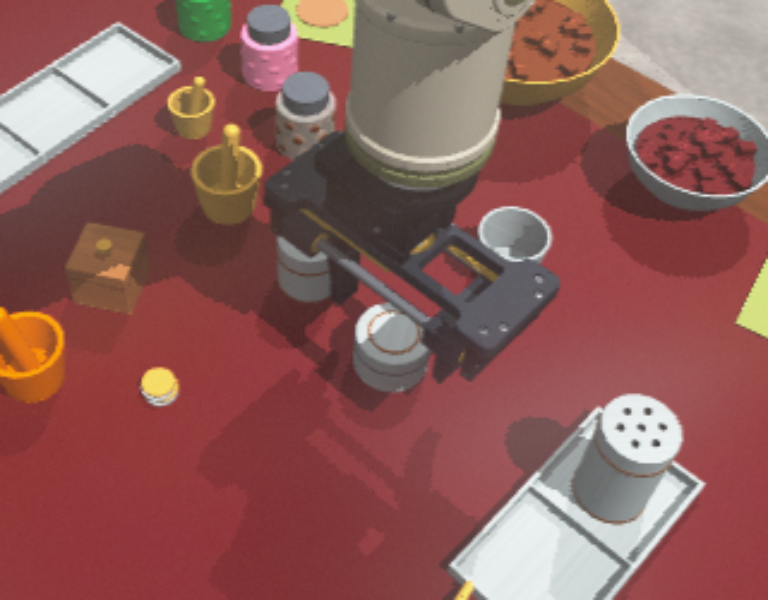

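The position is right: the fingers straddle the tin. I'll clamp here without lifting and see what happens.

Run:
```python
from rob import *
import cv2
effector.clamp(effort=10)
print(readout.read_opening(),np.round(readout.read_tcp_pos(),4),np.round(readout.read_ft_force(),1),readout.read_time_s())
s=optics.snapshot("side"); cv2.imwrite("pics/s3.png",cv2.resize(s["pixels"][130:380,200:520],None,fx=2.4,fy=2.4))
```

```text
0.00027992516883179993 [ 0.537 -0.101  0.026] [ 0.1 -0.1 -0.4] 23.225
```

View pics/s3.png

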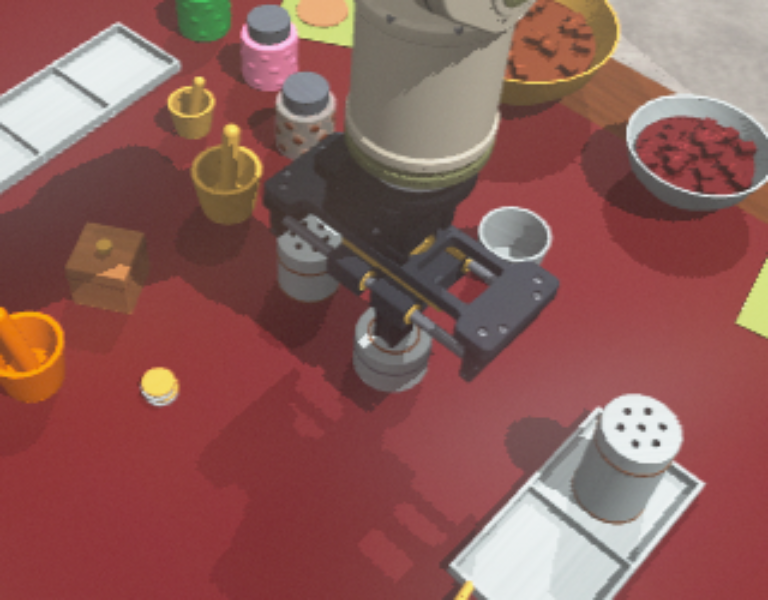

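The closed fingers are on top of the tin at crop (390,345), so the tips are higher than nominal. I'll measure the fingertip height from depth.

Run:
```python
from rob import *
from vis import *
for n,sl in (("side",(slice(225,300),slice(335,385))),):
    s=optics.snapshot(n); w=cloud(s)
    for r in range(246,296,3):
        print(r,[f"{w[r,c,0]:.3f},{w[r,c,1]:.3f},{w[r,c,2]*1000:.0f}" for c in range(346,382,4)])
```

```text
246 ['0.498,-0.091,125', '0.502,-0.096,126', '0.506,-0.100,125', '0.509,-0.106,128', '0.512,-0.111,129', '0.511,-0.119,138', '0.510,-0.127,146', '0.513,-0.132,149', '0.516,-0.137,149']
249 ['0.499,-0.091,117', '0.502,-0.097,119', '0.504,-0.102,122', '0.503,-0.111,131', '0.508,-0.115,129', '0.512,-0.119,130', '0.512,-0.126,136', '0.510,-0.135,147', '0.512,-0.140,149']
252 ['0.565,-0.037,-4', '0.569,-0.044,-1', '0.498,-0.108,125', '0.499,-0.114,130', '0.503,-0.119,131', '0.507,-0.124,132', '0.512,-0.127,130', '0.512,-0.134,136', '0.511,-0.142,145']
255 ['0.560,-0.042,-5', '0.564,-0.048,-3', '0.497,-0.109,119', '0.499,-0.115,124', '0.500,-0.121,128', '0.504,-0.127,130', '0.507,-0.131,130', '0.514,-0.134,127', '0.511,-0.142,137']
258 ['0.554,-0.048,-2', '0.560,-0.052,-4', '0.543,-0.074,34', '0.498,-0.116,117', '0.498,-0.124,125', '0.500,-0.130,129', '0.504,-0.134,129', '0.513,-0.135,121', '0.596,-0.090,-3']
261 ['0.549,-0.052,-2', '0.532,-0.075,36', '0.537,-0.079,35', '0.526,-0.096,63', '0.498,-0.124,117', '0.499,-0.131,124', '0.504,-0.135,123', '0.507,-0.140,124', '0.591,-0.094,-3']
264
[... 1226 characters left out ...]
5,-1']
285 ['0.510,-0.088,-2', '0.511,-0.096,6', '0.509,-0.106,18', '0.513,-0.112,21', '0.515,-0.119,26', '0.521,-0.123,24', '0.527,-0.127,21', '0.536,-0.129,14', '0.549,-0.129,-1']
288 ['0.504,-0.093,-1', '0.510,-0.097,-2', '0.510,-0.106,7', '0.512,-0.113,13', '0.515,-0.119,16', '0.520,-0.124,16', '0.527,-0.128,13', '0.537,-0.129,3', '0.545,-0.133,-1']
291 ['0.501,-0.096,-2', '0.506,-0.101,-2', '0.509,-0.108,2', '0.512,-0.114,5', '0.516,-0.120,7', '0.521,-0.124,7', '0.528,-0.128,2', '0.535,-0.132,-2', '0.540,-0.137,-2']
294 ['0.496,-0.100,-2', '0.500,-0.106,0', '0.506,-0.110,-3', '0.511,-0.115,-3', '0.515,-0.121,-2', '0.522,-0.124,-5', '0.524,-0.132,1', '0.530,-0.136,-1', '0.535,-0.141,-1']
```

Run:
```python
from rob import *
from vis import *
import cv2
effector.ungrasp(); 
print(readout.read_opening(),np.round(readout.read_ft_force(),1))
s=optics.snapshot("side"); w=cloud(s)
cv2.imwrite("pics/s4.png",cv2.resize(s["pixels"][200:320,300:440],None,fx=5,fy=5,interpolation=2))
for r in range(258,292,3):
    print(r,[f"{w[r,c,0]:.3f},{w[r,c,1]:.3f},{w[r,c,2]*1000:.0f}" for c in range(376,408,4)])
```

```text
0.08716357049600473 [ 1.  -0.4 -0.3]
258 ['0.592,-0.088,-1', '0.599,-0.092,-3', '0.511,-0.154,141', '0.511,-0.160,148', '0.514,-0.165,149', '0.518,-0.169,149', '0.522,-0.173,149', '0.527,-0.177,147']
261 ['0.510,-0.142,123', '0.592,-0.098,-1', '0.515,-0.152,128', '0.510,-0.162,142', '0.511,-0.168,148', '0.514,-0.172,149', '0.518,-0.176,148', '0.522,-0.180,149']
264 ['0.505,-0.145,123', '0.505,-0.152,131', '0.509,-0.156,130', '0.513,-0.161,131', '0.505,-0.172,150', '0.509,-0.176,149', '0.513,-0.180,149', '0.517,-0.184,150']
267 ['0.499,-0.150,127', '0.502,-0.155,130', '0.506,-0.159,129', '0.509,-0.164,130', '0.500,-0.175,151', '0.506,-0.179,148', '0.509,-0.183,149', '0.513,-0.187,150']
270 ['0.499,-0.151,120', '0.498,-0.158,128', '0.501,-0.163,131', '0.505,-0.167,130', '0.499,-0.177,146', '0.502,-0.182,149', '0.505,-0.186,150', '0.509,-0.190,149']
273 ['0.499,-0.152,113', '0.498,-0.159,122', '0.499,-0.166,127', '0.502,-0.170,129', '0.499,-0.178,140', '0.499,-0.184,146', '0.502,-0.189,148', '0.505,-0.193,149']
276 ['0.540,-0.127,36', '0.499,-0.160,114', '0.498,-0.167,122', '0.499,-0.17
[... 181 characters left out ...]
179,123', '0.499,-0.187,134', '0.499,-0.192,139', '0.509,-0.194,131']
282 ['0.542,-0.128,15', '0.528,-0.145,49', '0.525,-0.153,62', '0.498,-0.176,116', '0.499,-0.181,120', '0.499,-0.188,127', '0.499,-0.194,133', '0.588,-0.157,-3']
285 ['0.544,-0.128,5', '0.527,-0.146,42', '0.527,-0.153,50', '0.562,-0.141,-2', '0.500,-0.182,112', '0.501,-0.188,117', '0.578,-0.156,-3', '0.581,-0.162,0']
288 ['0.541,-0.131,-0', '0.547,-0.135,-1', '0.528,-0.154,41', '0.556,-0.146,0', '0.561,-0.151,-1', '0.567,-0.155,-2', '0.572,-0.160,-2', '0.578,-0.165,-3']
291 ['0.539,-0.133,-4', '0.543,-0.139,-2', '0.547,-0.144,-1', '0.554,-0.148,-4', '0.558,-0.154,-2', '0.563,-0.159,-3', '0.568,-0.164,-3', '0.573,-0.169,-2']
```

View pics/s4.png

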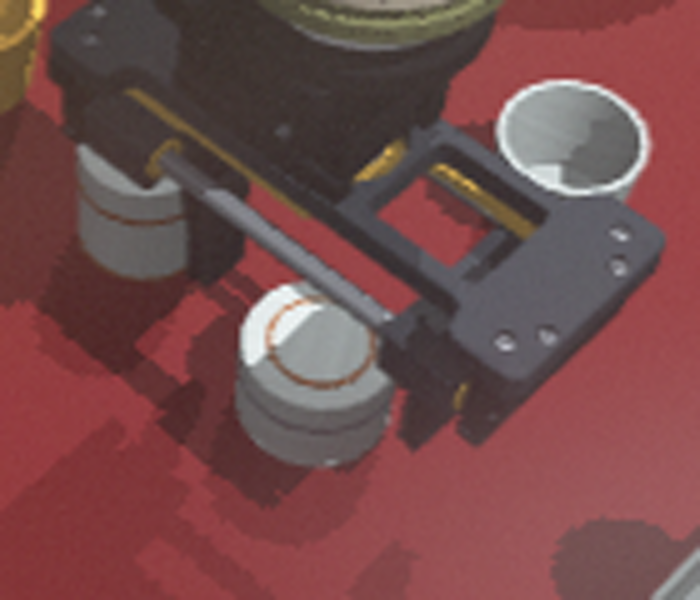

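The fingertip ends at about 41–42 mm above the table while the reported TCP is at 26 mm. The real tips are therefore about 15 mm behind the TCP, not 11 mm ahead. The body bottom, at about tip + 70 mm, fits the same 26 mm shift. I'll use TCP = tip − 15 mm and verify on the tin.

```bash
sed -i 's/tip+.011/tip-.0155/g; s/^ZH=.215/ZH=.19/' rob.py
python3 - <<'E'
from rob import *
import cv2
xy=(.537,-.101)
for z in(.010,.004,-.0015):
    manip.servo_line([*xy,z],rate=.08); print(np.round(readout.read_ft_force(),1),np.round(readout.read_tcp_pos(),4))
effector.clamp(effort=25); print("open %.4f"%readout.read_opening())
manip.servo_line([*xy,.05],rate=.15); print("open %.4f"%readout.read_opening(),np.round(readout.read_ft_force(),1),readout.read_time_s())
from vis import *
s=optics.snapshot("side"); cv2.imwrite("pics/s5.png",cv2.resize(s["pixels"][180:340,260:480],None,fx=3.5,fy=3.5,interpolation=2))
w=cloud(s); tw=optics.snapshot("top"); w2=cloud(tw); np.save("w2.npy",w2)
# tall shaker check
for ww,n in((w,"side"),(w2,"top")):
    m=(abs(ww[...,2]-.087)<.005)&(abs(ww[...,0]-.563)<.04)&(abs(ww[...,1]+.277)<.04); q=ww[m]
    print(n,m.sum(),cv2.minEnclosingCircle(q[:,:2].astype(np.float32)),np.median(q[:,2]))
E
```

```text
[ 0.3  0.  -0.9] [ 0.5363 -0.1008  0.0091]
[ 0.3 -0.1  0.6] [ 0.5368 -0.1009  0.0037]
[-1.   0.6  0.7] [ 0.5367 -0.101  -0.0018]
open 0.0551
open 0.0553 [-0.8  0.1 -1.8] 26.8833
side 787 ((0.5624322891235352, -0.2772255837917328), 0.025523951277136803) 0.08477912065722193
top 691 ((0.5639966726303101, -0.2766442894935608), 0.02543259784579277) 0.08727421378654354
```

View pics/s5.png

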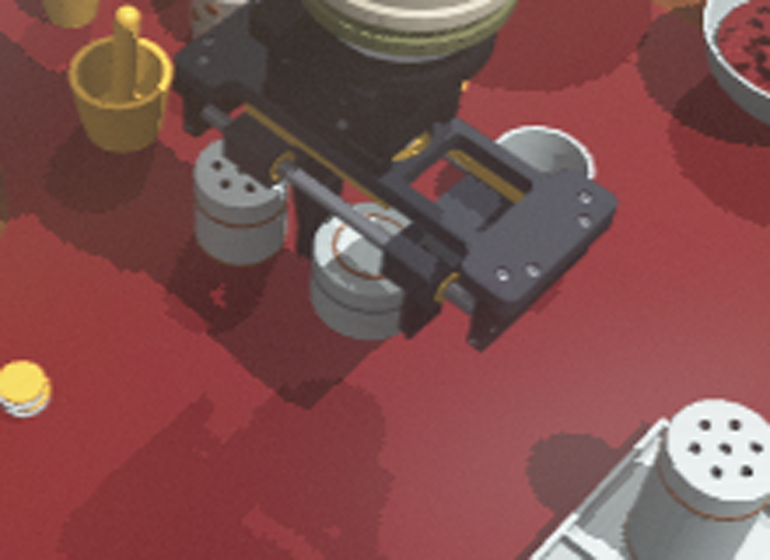

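The tin is gripped (opening 55 mm) and lifted. The tall shaker is seated at (0.563, −0.277) with its top at 87 mm.

Run:
```python
from rob import *
import cv2
manip.servo_line([.537,-.101,.19],rate=.2)
place(place_xy(T2,-.04),-.2,.014)
pick((.551,-.0035),180,.024)
q=[kinematics.solve_ik([*place_xy(T3,-.08),z],R(182.7)) for z in(.03,.19)]; print(q)
from vis import *
for n in("side","top"):
    s=optics.snapshot(n); cv2.imwrite(f"pics/{n}6.png",s["pixels"]); w=cloud(s)
    m=(abs(w[...,2]-.041)<.006)&(abs(w[...,0]-.483)<.04)&(abs(w[...,1]+.277)<.04); q=w[m]
    print(n,m.sum(),cv2.minEnclosingCircle(q[:,:2].astype(np.float32)) if m.sum() else 0,np.median(q[:,2]))
```

```text
down F [ 0.3  0.2 -1.4] [ 0.4832 -0.2768  0.0031]
t 32.2
pre F [0.1 0.3 0.9]
open 0.0498
lift F [-0.7  0.2 -2.2] open 0.0491 t 37.425
[array([ 13.01040819,  31.33773206, -62.14049758, 106.97155282,
        31.64864833,  61.19916581,  30.92288359]), array([ 23.06539624,  22.59541038, -74.15212261,  97.39304524,
        22.28115684,  77.12347253,  37.63945732])]
side 1056 ((0.4829193353652954, -0.27730005979537964), 0.028014445677399635) 0.03912721086421317
top 856 ((0.48405447602272034, -0.2753830850124359), 0.028432557359337807) 0.04161186588702731
```

View pics/side6.png

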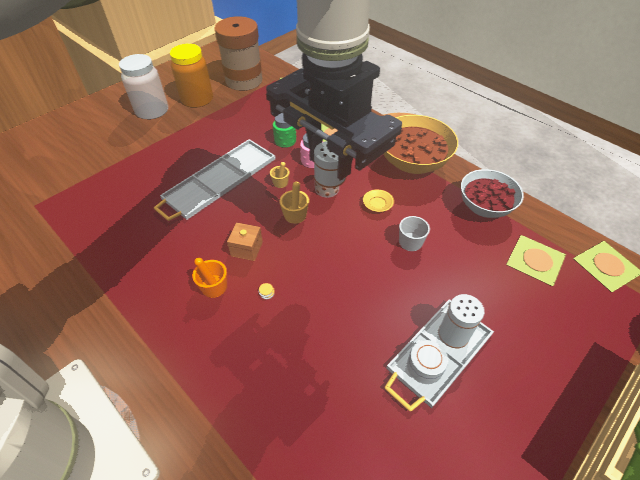

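Tray_two is complete: the tin is in the near place at (430,356) and the tall shaker at (464,318), and both read flat. The short shaker is held. I'll place it, then move the jar.

Run:
```python
from rob import *
place(place_xy(T3,-.08),182.7,.024)
pick((.6575,.105),180,.017)
import cv2
from vis import *
for n in("side","top"):
    s=optics.snapshot(n); cv2.imwrite(f"pics/{n}7.png",s["pixels"]); w=cloud(s); c=place_xy(T3,-.08)
    m=(abs(w[...,2]-.055)<.006)&(abs(w[...,0]-c[0])<.04)&(abs(w[...,1]-c[1])<.04); q=w[m]
    print(n,c,m.sum(),cv2.minEnclosingCircle(q[:,:2].astype(np.float32)) if m.sum() else 0,np.median(q[:,2]))
```

```text
down F [ 1.5 -0.  -1.6] [0.4406 0.2899 0.0131]
t 42.2917
pre F [ 0.3  0.3 -0.9]
open 0.0516
lift F [ 0.3  0.3 -2.3] open 0.0516 t 46.5917
side [0.44058881 0.28973148] 362 ((0.4401155710220337, 0.28943997621536255), 0.02684527076780796) 0.05240282283233405
top [0.44058881 0.28973148] 679 ((0.4419780671596527, 0.2905919551849365), 0.025563910603523254) 0.05559523982315784
```

View pics/side7.png

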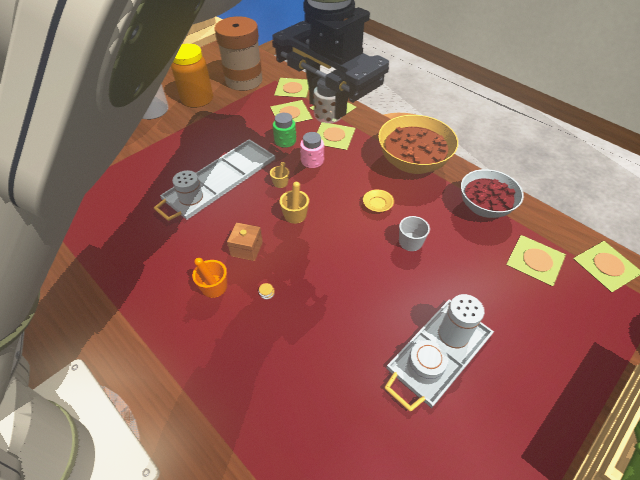

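The short shaker is in its place at (186,187), top at 55 mm, and the grey jar is held. I'll place the jar, then move the box.

Run:
```python
from rob import *
place(place_xy(T3,0),182.7,.017)
print(np.round(readout.read_qpos()),kinematics.solve_ik([.437,.101,ZH],R(211)))
try: print(kinematics.solve_ik([.437,.101,ZH],R(31)))
except Exception as e: print(e)
```

```text
down F [-0.1 -0.2 -1.5] [0.5205 0.2937 0.0061]
t 51.2333
[ 16.  32. -68.  87.  29.  81.  39.] [ -3.24722368  -1.79093035 -15.20576299 109.83569097  -0.49413588
  71.89320729 102.70767289]
[ 32.68136974  -0.37514126 -50.33440312 108.36313443  -0.30385113
  71.8765606  -76.5579116 ]
```

Run:
```python
from rob import *
pick((.437,.101),211,.016)
place(place_xy(T3,.08),182.7,.016)
manip.reach([.5,.0,.25],R(180))
import cv2
from vis import *
for n in("side","top"):
    s=optics.snapshot(n); cv2.imwrite(f"pics/{n}8.png",s["pixels"]); w=cloud(s)
    for nm,c,h in(("short",place_xy(T3,-.08),.055),("jar",place_xy(T3,0),.069),("box",place_xy(T3,.08),.049),("tin",place_xy(T2,-.04),.041),("tall",place_xy(T2,.04),.087)):
        m=(abs(w[...,2]-h)<.004)&(abs(w[...,0]-c[0])<.037)&(abs(w[...,1]-c[1])<.037); q=w[m]
        print(n,nm,m.sum(),np.round(c,3),np.round(np.median(q,0),4),"ext",np.ptp(q[:,:2],0).round(3) if len(q) else 0)
```

```text
pre F [ 0.1 -0.5  0.3]
open 0.0479
lift F [-0.6 -0.2 -2. ] open 0.0476 t 55.5333
down F [-0.2 -0.3 -1.3] [0.6004 0.2973 0.0049]
t 60.2083
side short 316 [0.441 0.29 ] [0.4405 0.2876 0.0527] ext [0.048 0.049]
side jar 163 [0.52  0.294] [0.521  0.293  0.0665] ext [0.039 0.04 ]
side box 274 [0.6   0.297] [0.5976 0.2932 0.0466] ext [0.05  0.051]
side tin 1002 [ 0.483 -0.277] [ 0.482  -0.2777  0.0393] ext [0.055 0.054]
side tall 744 [ 0.563 -0.277] [ 0.5612 -0.2781  0.0848] ext [0.049 0.049]
top short 657 [0.441 0.29 ] [0.4419 0.2902 0.0558] ext [0.048 0.049]
top jar 429 [0.52  0.294] [0.5215 0.2941 0.0695] ext [0.039 0.039]
top box 714 [0.6   0.297] [0.6005 0.2964 0.0495] ext [0.049 0.05 ]
top tin 827 [ 0.483 -0.277] [ 0.4845 -0.2753  0.0414] ext [0.054 0.054]
top tall 743 [ 0.563 -0.277] [ 0.5636 -0.2755  0.0874] ext [0.049 0.049]
```

View pics/side8.png

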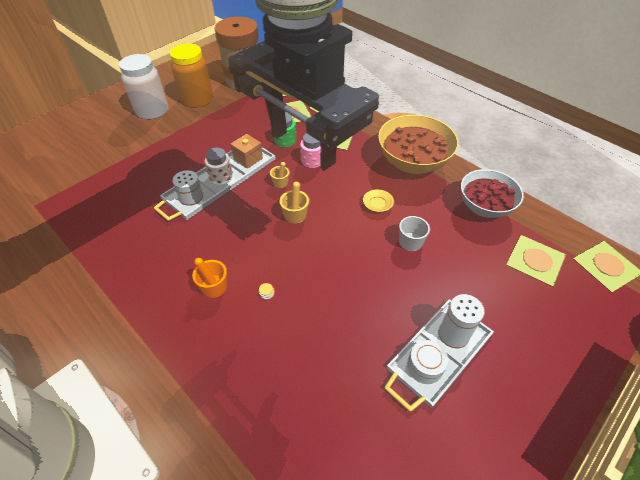

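View pics/top8.png

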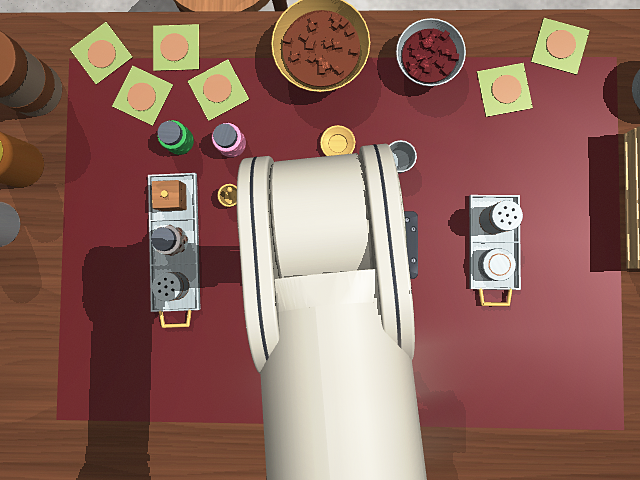

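All five stand in their places: box (247,150), jar (218,166), short shaker (186,187), tin (430,356) and tall shaker (464,318) in the side view. Their tops sit at object height + 3 mm. The cup (413,233) and mortar (294,206) have not moved, and the robot is clear.

Run:
```python
from bench import order,readout
print(readout.read_time_s()); order.finish_job()
```

```text
61.525
the job is handed in; nothing more can be done
```

Both trays are made up and the job was handed in at 61.5 s of the 112 s limit; no verdict was reported.

- **tray_three:** the short shaker is next to the handle, the nut jar in the middle and the wooden box at the far end.
- **tray_two:** the flat tin is next to the handle and the tall shaker is in the other place.

**Last checks:** in both camera views each object is within about 5 mm of the centre I measured for its place. Each top sits at object height plus the 3 mm floor, after allowing for each camera's small height offset, so they stand flat and upright. In the side view the cup and mortar have not visibly moved; I did not measure them again.

**What disagreed:**
- **Fingertip position:** the first grasp of the flat tin closed above it. The fingertips turned out to be about 15 mm behind the reported TCP, not the stated 11 mm ahead. I measured this from depth, corrected for it, and the other grasps held first time.
- **Tray positions:** the two cameras put the trays up to about 4 mm apart, most for tray_two. I used values between them.

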